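Change the backing panel over to the new picture frame

ROBOT

A 6-joint arm with a two-finger parallel gripper is mounted at the origin on the work surface. World frame = base frame: x ahead of the robot, y to its left, z up, the work surface at z = 0. Lengths are in m, angles in rad, forces in N, time in s.
With the tool pointing down it reaches from about 0.425 to 0.95 m from the base axis. Payload 3.5 kg.
Tool frame: the origin (TCP) lies midway between the tips of the shut fingers; the grasp point (between the pads) lies 19 mm behind it; z points along the fingers, y is the direction in which the jaws open and shut (so a half turn about z gives the same grasp; the last joint's range is limited). The gripper opens to 85 mm and grips with 20 to 120 N. Pads are 22 mm wide; open, the fingers measure 114 mm over their backs; the gripper's body (76 mm by 85 mm) begins 54 mm behind the grasp point. The pads swing forward as they close: fully open they stand 13 mm farther back than shut.
Start: joints at [1.148, 0.286, 1.577, -0, 1.279, -0.15], TCP at [0.182, 0.65, 0.231] pointing down, gripper open.
Joint ranges: [-2.77, 2.77], [-0.9, 2.22], [0.21, 2.48], [-1.53, 4.67], [0.24, 2.81], [-2.84, 2.84]. Speed limits (rad/s): [2.79, 2.79, 3.14, 3.14, 3.14, 3.14].

INTERFACE

Orientations are given as a unit quaternion [x, y, z, w].
In Python, from plant import ctrl gives the robot as it stands.
- The arm moves only by the tool apply_moves, never from a script. Its argument "moves" is a list that holds one entry, the list of rows, each a list of 7 numbers: the shift along the tool's x, y, z in m, then the turn, a rotation vector about the tool's x, y, z in degrees, then the gripper's target within -1 to 1 (shut at 1, half-way at 0, fully open at -1). In form: [[[tx, ty, tz, ax, ay, az, hand], ...]]. A call has 1 to 12 rows; each row shifts and turns the pose as measured when the row begins, along the tool's axes as they then stand; what a row does not reach is not made up. A row lasts 1/10 s, in which the tool goes at most 50 mm and 8.59 degrees, less where a joint would pass 70% of its speed; a pose out of reach is approached as far as the arm can. A call with a gripper value outside its range is refused whole. The fingers move at their own pace and stop on an object; "force" is the grip in N (left out, the last holds). Time passes only in rows, so rows that do not move let the fingers close. It gives the time, the measured TCP pose, the force and the opening at its end, in the units of the state.
- ctrl.get_state(): the state, without advancing time (a new reading comes with each control period).
- ctrl.read_camera(name): name is "scene" or "top" or "wrist"; returns the picture (480x640x3 uint8, red, green, blue); there is no depth.
- ctrl.get_calibration(name): a dict with "camera_matrix" (3x3 intrinsics, pixels), "cam_to_world" (4x4, takes a point from camera to world coordinates). Camera axes: x right, y up, looking along -z (the intrinsics and any distortion apply to the point x, -y, -z); pixel columns grow to the right and rows downward; lengths in m; the calibration is good to about 2 mm. A picture is of the moment at which its call begins: read the wrist's pose just before it. get_calibration takes no time and is no camera call; for the wrist camera it gives the pose at the moment of the call.
- ctrl.sign_off(): hands the job in, once; it reports no verdict.
The state is a dict: "time": time; "qpos": joint angles; "dq": joint speeds; "joint_efforts": joint torques, N m; "eef_pos": TCP position; "tcp_rot": TCP orientation; "contact_force": force on the tool from outside, world axes, zero at the start; "wrist_torque": the same for the moment, N m; "opening": opening from 0.0 (shut) to 1.0 (fully open).
Only numpy, scipy, OpenCV 4.12 (cv2) and the standard library are available. Lean on these libraries where they do the work, as an engineer would, in place of code of your own. Each camera call takes 0.05 s, during which the arm holds its last target. There are 200 camera calls.

TASK

Two picture frames lie face down on the desk, and a thin felt-backed panel sits in the slot of the wide-railed one that has no bolt. Press down on the panel's top and slide it along the desk out of that frame and fully home into the slot of the other frame, keeping it flat on the desk (do not lift it). Then push that frame's sliding bolt fully shut across its mouth, and leave the other things on the desk where they are.

Things in the scene. Friction and masses are not known exactly. Their poses are not given: they have to be found in the camera images.
- panel: Loose thin panel of pale board, 120 mm long (own x), 100 mm wide (own y), 4 mm thick, about 70 g. Origin: centre of its underside; z up. Its felt underside glides easily (friction about 0.2); its top is grippy to the fingers. It starts fully inside the old frame's slot, with only its middle free to press on. Either end may go first into the new frame.
- old_frame: Old frame: dark wood, wide 30 mm rails, no bolt, fixed to the desk, no floor (the panel lies on the desk). 164 mm wide, 16 mm high, 142 mm long. Origin: middle of its open mouth, at desk level; x points from the mouth into the slot, y across, z up.
- old_mouth (a point): Same point and axes as the old frame's origin. In both frames the slot is 104 mm wide (the 25 mm next to the mouth flare out to 116 mm), 8 mm high under overhanging lips, and 122 mm deep to the end bar. Between the lips the panel can be reached from above: y from -44 to +44 mm, x from 0 (mouth) to 114 mm.
- new_frame: New frame: lighter brown wood, 20 mm rails, 144 mm wide, with the bolt; fixed, otherwise sized like the old one. Origin: middle of its mouth at desk level; x into the slot, y towards the side where the open bolt is kept, z up. Bolt track beside the mouth, 12 mm high: y 72 to 176 mm, x -20 to +12 mm. The two mouths roughly face each other over 170 to 250 mm of bare desk; positions and yaw vary.
- home (a point): Point at desk level in the new frame's slot, 62 mm in from its mouth, axes as the new frame: the panel's origin comes here when its leading edge touches the end bar.
- bolt (a joint): Sliding bolt of the new frame, m: 0 = fully shut (at its stop), 0.09 = fully open; starts at 0.067 to 0.09. Steel bar 75 x 12 mm, top 13 mm above the desk, sliding along the frame's y just before the mouth (x -15 to -3 mm). Shut it spans y = +70 to -5 mm, so the panel must be in the slot to let it pass. Takes about 2 N to slide, plus a little drag with speed, and stays where it is left.
- bolt_knob (a point): Top centre of the upright black round knob on the bolt: 18 mm in diameter, top 48 mm and foot 13 mm above the desk. Moves with the bolt: at x = -9 mm, y = 55 mm + the bolt's opening in the new frame's axes. Can be pushed or pinched from above.
- tape: Bystander: roll of tape lying flat, 84 mm across, 24 mm high; origin at the centre of its underside.
- stapler: Bystander: stapler, 130 x 34 x 46 mm; origin under its centre.
- mug: Bystander: white mug, 80 mm across, 90 mm high; origin under its centre.
- notebook: Bystander: blue notebook, 150 x 105 x 14 mm; origin under its centre.
- jar: Bystander: glass jar with a metal lid, 68 mm across, 85 mm high; origin under its centre.
- spool: Bystander: white thread spool, 44 mm across, 54 mm high; origin under its centre.
- driver: Bystander: screwdriver lying on the desk; origin on its underside.
There are look-alikes about, which are no part of the job. Of the things that look like the panel, the larger one is meant. There is more than one size of the old_frame; the one meant has the size given above.

How it is judged:
By the outcome, as a careful person would: the job done as asked, in the order asked, and still so for the second after the job is handed in, with the robot touching nothing.
It also fails if it takes over 58 s, if anything falls off the work surface, if the arm or the gripper's body presses on something with over 40 N, if the wrist force passes 120 N, or if a joint passes its speed limit or range.

## Working session

There is one attempt and no reset: what is moved stays moved. The work goes in short steps, Python scripts to look and compute and a tool call to move; the robot and the scene stay as the last step left them, time stands still between calls to the robot, and variables do not carry over. Pictures are saved under pics/ and viewed, about 8 in all and at most 12, crops included, and the job is handed in when it is done.

Besides the shell and the picture viewer there is one more tool, called as name(argument=value, ...) on one line, values as JSON. apply_moves: Moves the arm, as the interface text tells. Its arguments: {"type":"object","properties":{"moves":{"type":"array","items":{"type":"array","items":{"type":"array","items":{"type":"number"}}}},"force":{"type":"number"}},"required":["moves"]}

```bash
mkdir -p pics; ls; cat > h.py <<'E'
import numpy as np,cv2
from plant import ctrl
from scipy.spatial.transform import Rotation as R
def px2w(cal,uv,z):
    K=np.array(cal["camera_matrix"]);T=np.array(cal["cam_to_world"])
    out=[]
    d=np.array(cal.get("distortion",cal.get("dist_coeffs",np.zeros(5))),float)
    p=cv2.undistortPoints(np.array(uv,float).reshape(-1,1,2),K,d).reshape(-1,2)
    for a,b in p:
        r=T[:3,:3]@np.array([a,-b,-1]);o=T[:3,3]
        out.append(o+r*(z-o[2])/r[2])
    return np.array(out)
def w2px(cal,P):
    K=np.array(cal["camera_matrix"]);T=np.array(cal["cam_to_world"])
    d=np.array(cal.get("distortion",cal.get("dist_coeffs",np.zeros(5))),float)
    c=(np.asarray(P,float)-T[:3,3])@T[:3,:3]*[1,-1,-1]
    return cv2.projectPoints(c.reshape(-1,1,3),np.zeros(3),np.zeros(3),K,d)[0].reshape(-1,2)
def snap(n,f):
    cal=ctrl.get_calibration(n);im=ctrl.read_camera(n)
    cv2.imwrite(f"pics/{f}.png",im[:,:,::-1]);return cal,im
E
python3 - <<'E'
from h import *
for n in("top","scene"):
    c,_=snap(n,n+"0");print(c)
print(ctrl.get_state())
E
```

```text
pics
{'camera_matrix': array([[568.34317941,   0.        , 311.37444873],
       [  0.        , 568.34317941, 239.29723552],
       [  0.        ,   0.        ,   1.        ]]), 'cam_to_world': array([[-3.36491700e-03,  9.89665413e-01, -1.43356367e-01,
         3.49966740e-01],
       [-9.99792543e-01, -4.49638625e-04,  2.03634285e-02,
         5.23592299e-02],
       [ 2.00885223e-02,  1.43395148e-01,  9.89461613e-01,
         1.26015973e+00],
       [ 0.00000000e+00,  0.00000000e+00,  0.00000000e+00,
         1.00000000e+00]])}
{'camera_matrix': array([[507.30219044,   0.        , 305.44530939],
       [  0.        , 507.30219044, 238.55903059],
       [  0.        ,   0.        ,   1.        ]]), 'cam_to_world': array([[-0.82646257, -0.43237357,  0.36057275,  0.99782729],
       [ 0.56293153, -0.62528887,  0.54048304,  0.7627892 ],
       [-0.00822846,  0.64966678,  0.76017456,  1.09174434],
       [ 0.        ,  0.        ,  0.        ,  1.        ]])}
{'time': 0.1, 'qpos': array([ 1.14796365e+00,  2.87109873e-01,  1.57801361e+00,  4.38455647e-06,
        1.27862645e+00, -1.49972538e-01]), 'dq': array([-0.00115682, -0.00254019, -0.00283913, -0.00392306, -0.00045511,
        0.00200148]), 'joint_efforts': array([ 6.80787125e-04, -4.07294762e+01, -2.93701476e+01, -1.15839362e-04,
        3.39782840e-03, -9.58501460e-06]), 'eef_pos': array([0.18161041, 0.64949462, 0.23007284]), 'tcp_rot': array([ 1.36007779e-01,  9.90707182e-01, -1.03411142e-03, -3.06732823e-04]), 'contact_force': array([ 0.12076855, -0.26236886,  0.46664581]), 'wrist_torque': array([-0.01166232, -0.02295086, -0.00107002]), 'opening': 1.000948685712275}
```

View pics/top0.png

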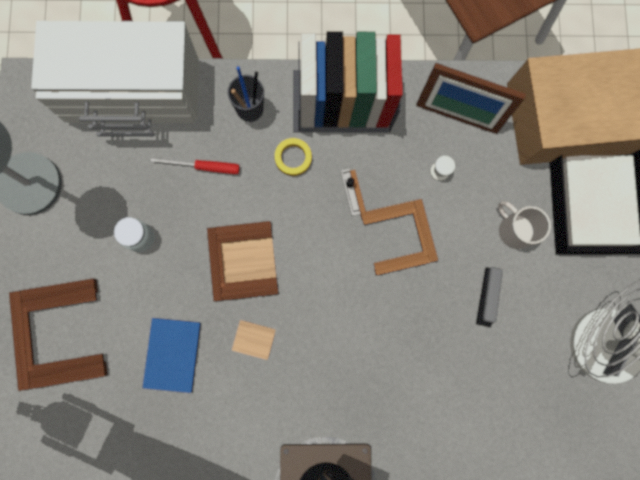

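The top view shows the old frame, with the panel in it, at about (243,262) and its mouth facing right. The new frame is at about (400,237) with its mouth facing left, and the bolt knob is near (350,183). I'll enlarge that area.

```bash
python3 - <<'E'
from h import *
im=cv2.imread("pics/top0.png")[160:320,195:455]
cv2.imwrite("pics/c1.png",cv2.resize(im,None,fx=3,fy=3,interpolation=cv2.INTER_CUBIC))
E
```

```text
(no output)
```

View pics/c1.png

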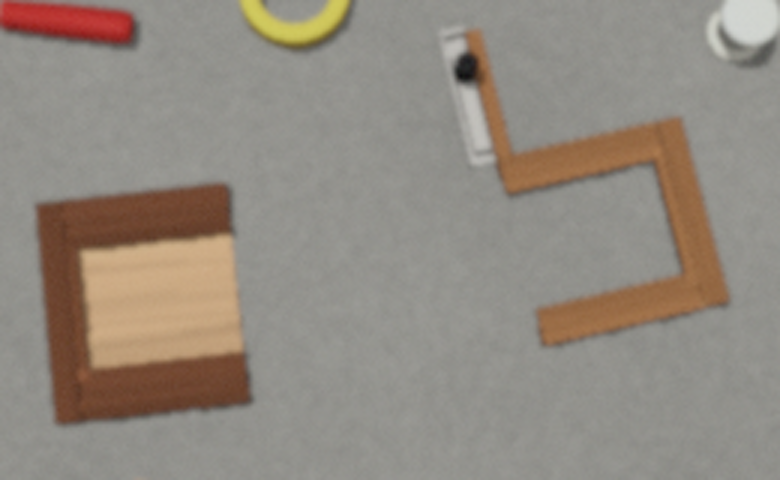

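```bash
cat >> h.py <<'E'
from scipy.optimize import least_squares
def fr(p,P):  # pose (x,y,yaw)
    c,s=np.cos(p[2]),np.sin(p[2]);P=np.asarray(P,float)
    return np.c_[p[0]+c*P[:,0]-s*P[:,1],p[1]+s*P[:,0]+c*P[:,1],P[:,2]]
def fit(cal,P,uv,p0):
    r=least_squares(lambda p:(w2px(cal,fr(p,P))-uv).ravel(),p0)
    return r.x,r.fun.reshape(-1,2)
E
python3 - <<'E'
from h import *
np.set_printoptions(precision=4,suppress=True)
cal=ctrl.get_calibration("top")
f=lambda a:np.array(a,float)/3+[195,160]-0.33
z=.016
uo=f([(38,205),(229,184),(250,402),(57,424),(80,248),(232,235),(243,353),(88,369)])
Po=[(.142,-.082,z),(0,-.082,z),(0,.082,z),(.142,.082,z),(.114,-.044,z),(0,-.044,z),(0,.044,z),(.114,.044,z)]
po,ro=fit(cal,Po,uo,[.55,.15,1.57]);print(po,np.degrees(po[2]));print(ro)
un=f([(682,118),(729,299),(545,346),(538,311),(510,194),(655,163),(683,276)])
Pn=[(.142,.072,z),(.142,-.072,z),(0,-.072,z),(0,-.044,z),(0,.044,z),(.114,.044,z),(.114,-.044,z)]
pn,rn=fit(cal,Pn,un,[.55,-.1,-1.57]);print(pn,np.degrees(pn[2]));print(rn)
k=px2w(cal,f([(466,66)]),.048)[0];print("knob",k)
d=k[:2]-pn[:2];c,s=np.cos(pn[2]),np.sin(pn[2]);print("knob in new",c*d[0]+s*d[1],-s*d[0]+c*d[1])
np.savez("poses.npz",po=po,pn=pn)
pan=fr(po,[(.062,0,0)])[0];home=fr(pn,[(.062,0,0)])[0];print(pan,home)
E
```

```text
[0.4903 0.1081 1.6737] 95.89801077210839
[[-0.4692 -0.7844]
 [-0.126  -0.2712]
 [ 0.1042  0.7993]
 [-0.7389  0.3709]
 [-0.3695  0.5196]
 [ 0.5257 -0.4265]
 [ 0.7384 -0.196 ]
 [ 0.3415 -0.0699]]
[ 0.5204 -0.0997 -1.3442] -77.01773787013933
[[-0.0335 -0.4442]
 [ 0.8587  1.4112]
 [ 0.0352  0.2673]
 [-0.7228 -0.4248]
 [-0.9846  0.2147]
 [ 0.0834 -0.7437]
 [ 0.7668 -0.3374]]
knob [ 0.6531 -0.0577  0.048 ]
knob in new -0.011118453594317006 0.13870920631851588
[0.484  0.1698 0.    ] [ 0.5344 -0.1601  0.    ]
```

apply_moves(moves=[[[-0.035,-0.0317,0,0,0,0,0],[-0.035,-0.0317,0,0,0,0,0],[-0.035,-0.0317,0,0,0,0,0],[-0.035,-0.0317,0,0,0,0,0],[-0.035,-0.0317,0,0,0,0,0],[-0.035,-0.0317,0,0,0,0,0],[-0.035,-0.0317,0,0,0,0,0],[-0.035,-0.0317,0,0,0,0,0],[-0.035,-0.0317,0,0,0,0,0],[-0.035,-0.0317,0,0,0,0,0],[-0.035,-0.0317,0,0,0,0,0],[-0.035,-0.0317,0,0,0,0,0]]])

```text
time: 1.3
eef_pos: [0.4889, 0.1555, 0.2238]
tcp_rot: [0.13, 0.991, -0.004, -0.003]
contact_force: [1.4, 1.2, -0.1]
opening: 0.503
```

apply_moves(moves=[[[0,0,0,0,0,8.5,0],[0,0,0,0,0,8.5,0],[0,0,0,0,0,8.5,0],[0,0,0,0,0,8.5,0],[0,0,0,0,0,8.5,0],[0,0,0,0,0,8.5,0],[0,0,0,0,0,8.5,0],[0,0,0,0,0,8.5,0]]])

```text
time: 2.1
eef_pos: [0.4898, 0.1472, 0.2193]
tcp_rot: [0.669, 0.743, -0.008, -0.002]
contact_force: [-1.0, -0.5, 0.4]
opening: 0.498
```

```bash
cat >> h.py <<'E'
def goto(xy,yaw_y,z):
    "remaining move: tool-frame shift and tool-z turn (deg)"
    s=ctrl.get_state();p=s["eef_pos"];r=R.from_quat(s["tcp_rot"])
    t=r.inv().apply(np.r_[xy,z]-p);y=r.apply([0,1,0])
    a=(yaw_y-np.degrees(np.arctan2(y[1],y[0]))+180)%360-180
    print("t",round(s["time"],2),"pos",p.round(4),"yaw_y",round(yaw_y-a,2),"open",round(s["opening"],3),"F",s["contact_force"].round(1),"tool z",r.apply([0,0,1]).round(3),"\n shift",t.round(4),"turn tool z",round(-a,2))
E
python3 - <<'E'
from h import *
goto([.484,.1698],5.9,.2)
c,_=snap("wrist","w1")
E
```

```text
t 2.1 pos [0.4898 0.1472 0.2193] yaw_y 6.03 open 0.498 F [-1.  -0.5  0.4] tool z [-0.014 -0.009 -1.   ] 
 shift [ 0.0232 -0.0031  0.0192] turn tool z 0.13
```

View pics/w1.png

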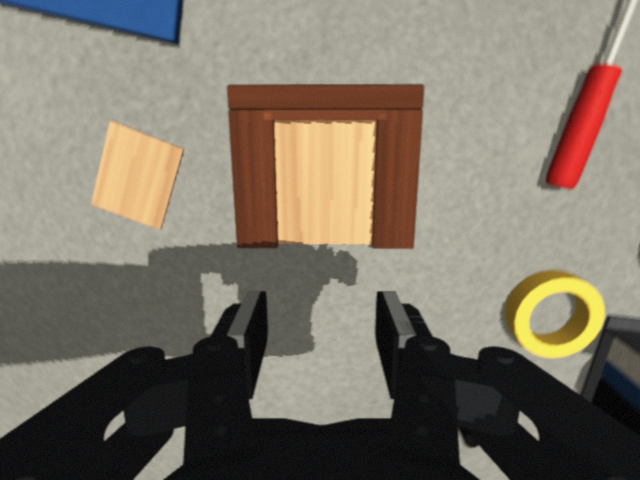

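The wrist view shows the old frame's outer corners at (228,85), (424,85), (414,247) and (238,248), with the panel between the lips. I'll refit the frame pose from these points.

```bash
python3 - <<'E'
from h import *
np.set_printoptions(precision=4,suppress=True)
cal=ctrl.get_calibration("wrist");print({k:v for k,v in cal.items() if k not in("camera_matrix","cam_to_world")})
z=.016
P=[(.142,.082,z),(.142,-.082,z),(0,-.082,z),(0,.082,z),(.114,.044,z),(.114,-.044,z),(0,-.044,z),(0,.044,z)]
uv=np.array([(228,85),(424,85),(414,247),(238,248),(275,121),(376,121),(372,246),(278,246)],float)
p,r=fit(cal,P,uv,[.49,.108,1.67]);print(p,np.degrees(p[2]));print(r)
goto(fr(p,[(.06,0,0)])[0][:2],np.degrees(p[2])-90,.06)
E
```

```text
{}
[0.4951 0.1098 1.675 ] 95.97106376344786
[[-2.1968 -1.1274]
 [ 1.8995 -1.9409]
 [ 0.6865  2.1384]
 [-1.4158  0.7501]
 [-1.8602 -1.6038]
 [ 1.9552 -1.8883]
 [ 1.2054  3.0479]
 [-0.361   2.8396]]
t 2.15 pos [0.4897 0.1473 0.2192] yaw_y 5.81 open 0.496 F [ 0.4  0.7 -0.8] tool z [-0.014 -0.009 -1.   ] 
 shift [0.0234 0.0038 0.159 ] turn tool z -0.16
```

```bash
cat >> h.py <<'E'
def goto(xy,yaw_y,z):
    s=ctrl.get_state();p=s["eef_pos"];r=R.from_quat(s["tcp_rot"])
    a=np.radians(yaw_y);y=np.array([np.cos(a),np.sin(a),0]);zz=np.array([0,0,-1.])
    D=R.from_matrix(np.c_[np.cross(y,zz),y,zz])
    print("t",round(s["time"],2),"pos",p.round(4),"yaw_y",np.degrees(np.arctan2(*r.apply([0,1,0])[1::-1])).round(2),"open",round(s["opening"],3),"F",s["contact_force"].round(1),
     "\n shift",r.inv().apply(np.r_[xy,z]-p).round(4),"rotvec",np.degrees((r.inv()*D).as_rotvec()).round(2))
E
python3 - <<'E'
from h import *
goto([.487,.17],6,.06)
E
```

```text
t 2.15 pos [0.4897 0.1473 0.2192] yaw_y 5.81 open 0.496 F [ 0.4  0.7 -0.8] 
 shift [0.0241 0.0021 0.159 ] rotvec [-0.88  0.42 -0.19]
```

apply_moves(moves=[[[0,0,0,-0.88,0.42,-0.19,0],[0.0115,0,0.04,0,0,0,0],[0.0115,0,0.04,0,0,0,0],[0,0,0.04,0,0,0,0],[0,0,0.04,0,0,0,0],[0,0,0,0,0,0,0]]])

```text
time: 2.75
eef_pos: [0.4893, 0.1712, 0.0569]
tcp_rot: [0.663, 0.749, 0.004, 0.003]
contact_force: [0.4, -0.4, 0.3]
opening: 0.503
```

```bash
python3 - <<'E'
from h import *
goto([.487,.17],6,.02)
E
```

```text
t 2.75 pos [0.4893 0.1712 0.0569] yaw_y 7.01 open 0.503 F [ 0.4 -0.4  0.3] 
 shift [-0.0009 -0.0028  0.0369] rotvec [ 0.57 -0.09  1.01]
```

apply_moves(moves=[[[-0.0009,-0.0028,0.025,0.57,-0.09,1.0,0],[0,0,0.007,0,0,0,0],[0,0,0.003,0,0,0,0],[0,0,0,0,0,0,0]]])

```text
time: 3.15
eef_pos: [0.4906, 0.1705, 0.0266]
tcp_rot: [0.667, 0.745, 0.003, 0.002]
contact_force: [0.5, 0.6, -0.7]
opening: 0.502
```

```bash
python3 - <<'E'
from h import *
goto([.487,.17],6,.0)
E
```

```text
t 3.15 pos [0.4906 0.1705 0.0266] yaw_y 6.33 open 0.502 F [ 0.5  0.6 -0.7] 
 shift [-0.0001 -0.0039  0.0265] rotvec [ 0.44 -0.03  0.33]
```

apply_moves(moves=[[[0,-0.004,0.01,0.4,0,0.3,0],[0,0,0.006,0,0,0,0],[0,0,0.004,0,0,0,0],[0,0,0.003,0,0,0,0]]])

```text
time: 3.55
eef_pos: [0.4905, 0.1707, 0.0069]
tcp_rot: [0.669, 0.744, 0.004, 0.003]
contact_force: [-0.4, 0.4, 0.1]
opening: 0.498
```

```bash
python3 - <<'E'
from h import *
goto([.487,.17],6,.0)
E
```

```text
t 3.55 pos [0.4905 0.1707 0.0069] yaw_y 6.08 open 0.498 F [-0.4  0.4  0.1] 
 shift [-0.0003 -0.0036  0.0069] rotvec [ 0.58 -0.06  0.08]
```

apply_moves(moves=[[[0,-0.004,0.003,0,0,0,0],[0,0,0.003,0,0,0,0],[0,0,0.003,0,0,0,0]]])

```text
time: 3.85
eef_pos: [0.4862, 0.1702, 0.002]
tcp_rot: [0.668, 0.744, 0.001, 0.001]
contact_force: [-10.4, -2.9, 30.2]
opening: 0.498
```

```bash
python3 - <<'E'
from h import *
goto([.487,.17],6,.0)
E
```

```text
t 3.85 pos [0.4862 0.1702 0.002 ] yaw_y 6.14 open 0.498 F [-10.4  -2.9  30.2] 
 shift [-0.0003  0.0007  0.002 ] rotvec [ 0.12 -0.01  0.14]
```

apply_moves(moves=[[[-0.006,0,0.0015,0,0,0,0],[-0.012,0,0.0015,0,0,0,0],[-0.012,0,0.0015,0,0,0,0],[-0.012,0,0.0015,0,0,0,0]]])

```text
time: 4.25
eef_pos: [0.4935, 0.1321, 0.0023]
tcp_rot: [0.669, 0.743, 0.005, -0.001]
contact_force: [-1.6, 4.0, 9.6]
opening: 0.501
```

```bash
python3 - <<'E'
from h import *
goto([.491,.131],6,.0)
snap("top","t1")
im=cv2.imread("pics/t1.png")[160:320,195:455]
cv2.imwrite("pics/t1.png",cv2.resize(im,None,fx=3,fy=3,interpolation=cv2.INTER_CUBIC))
E
```

```text
t 4.25 pos [0.4935 0.1321 0.0023] yaw_y 5.99 open 0.501 F [-1.6  4.   9.6] 
 shift [-0.0008 -0.0026  0.0022] rotvec [ 0.35 -0.48 -0.01]
```

View pics/t1.png

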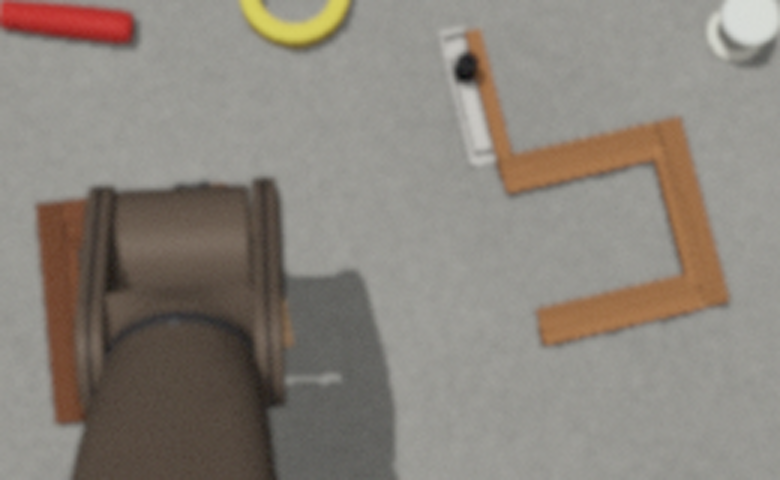

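The panel's front edge now shows at about (292,335), some 36 mm past the mouth, so it follows the fingers. I'll continue the slide.

apply_moves(moves=[[[-0.012,-0.0005,0.002,0,0,0,0],[-0.012,-0.0005,0.002,0,0,0,0],[-0.012,-0.0005,0.002,0,0,0,0],[-0.012,-0.0005,0.002,0,0,0,0],[-0.012,-0.0005,0.002,0,0,0,0],[-0.012,-0.0005,0.002,0,0,0,0],[-0.012,-0.0005,0.002,0,0,0,0],[-0.012,-0.0005,0.002,0,0,0,0]]])

```text
time: 5.1
eef_pos: [0.5165, 0.0378, 0.003]
tcp_rot: [0.673, 0.74, 0.021, 0.006]
contact_force: [-0.4, 3.4, 10.9]
opening: 0.5
```

```bash
python3 - <<'E'
from h import *
d=np.load("poses.npz");pn=d["pn"]
goto(fr(pn,[(-.07,0,0)])[0][:2],np.degrees(pn[2])+90,.0)
c,im=snap("wrist","w2")
E
```

```text
t 5.1 pos [0.5165 0.0378 0.003 ] yaw_y 5.39 open 0.5 F [-0.4  3.4 10.9] 
 shift [-0.0679 -0.0183  0.001 ] rotvec [ 2.27 -0.98 -7.57]
```

View pics/w2.png

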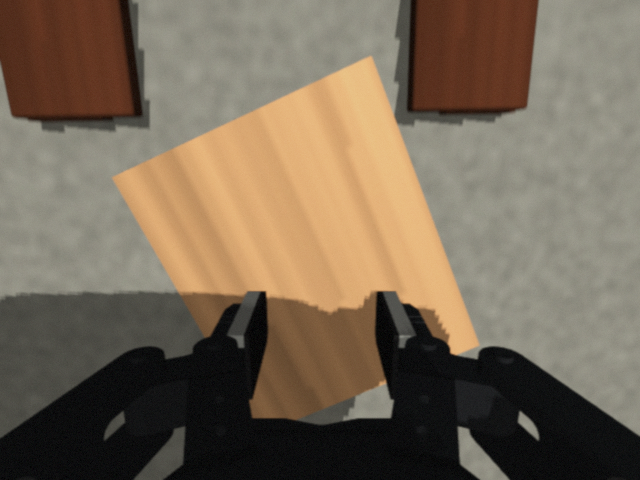

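The panel has yawed about 24° and sits near-edge under the fingers. Its corners are at (114,177), (372,57) and (478,345). The tool had tilted 2.3°, so only one finger was pressing. I'll measure the panel and re-place the fingers.

```bash
python3 - <<'E'
from h import *
np.set_printoptions(precision=4,suppress=True)
cal=ctrl.get_calibration("wrist")
uv=np.array([(114,177),(372,57),(478,345)],float)
W=px2w(cal,uv,.004);print(W, np.linalg.norm(np.diff(W,axis=0),axis=1))
z=.004
p,r=fit(cal,[(.06,.05,z),(.06,-.05,z),(-.06,-.05,z)],uv,[.5,.05,2.]);print("panel",p,np.degrees(p[2]),r)
np.save("pan.npy",p)
# old frame mouth check: lip front corners
W=px2w(cal,[(141,115),(408,108)],.016);print(W,W.mean(0))
goto(p[:2],np.degrees(p[2])-90,.03)
E
```

```text
[[0.44   0.0817 0.004 ]
 [0.5257 0.1294 0.004 ]
 [0.5829 0.0263 0.004 ]] [0.0981 0.1179]
panel [0.5115 0.0532 2.0776] 119.04002585237343 [[-3.8439  0.4336]
 [ 1.467  -1.6728]
 [ 2.9168  3.0108]]
[[0.4545 0.1032 0.016 ]
 [0.5373 0.1134 0.016 ]] [0.4959 0.1083 0.016 ]
t 5.15 pos [0.517  0.0363 0.0031] yaw_y 5.38 open 0.496 F [ 0.1 -0.1 10.6] 
 shift [ 0.0179 -0.0028 -0.0267] rotvec [  2.42  -0.57 -23.64]
```

apply_moves(moves=[[[0.0,0.0,-0.025,0,0,0,0],[0.006,0.0,0,0.8,-0.2,-7.9,0],[0.006,-0.001,0,0.8,-0.2,-7.9,0],[0.006,-0.001,0,0.8,-0.2,-7.9,0],[0,0,0,0,0,0,0]]])

```text
time: 5.65
eef_pos: [0.5097, 0.0507, 0.0288]
tcp_rot: [0.501, 0.865, -0.001, 0.001]
contact_force: [-0.2, -0.2, -1.1]
opening: 0.498
```

```bash
python3 - <<'E'
from h import *
p=np.load("pan.npy");goto(p[:2],np.degrees(p[2])-90,.01)
E
```

```text
t 5.65 pos [0.5097 0.0507 0.0288] yaw_y 29.82 open 0.498 F [-0.2 -0.2 -1.1] 
 shift [0.0013 0.0029 0.0188] rotvec [-0.04  0.1   0.78]
```

apply_moves(moves=[[[0.0013,0.0029,0.012,0,0,0.8,0],[0,0,0.006,0,0,0,0],[0,0,0.004,0,0,0,0],[0,0,0.003,0,0,0,0],[0,0,0.003,0,0,0,0]]])

```text
time: 6.15
eef_pos: [0.5122, 0.0527, 0.002]
tcp_rot: [0.511, 0.859, -0.001, -0.002]
contact_force: [-13.0, 1.3, 37.6]
opening: 0.498
```

```bash
python3 - <<'E'
from h import *
p=np.load("pan.npy");goto(p[:2],np.degrees(p[2])-90,.0)
print(ctrl.get_state()["wrist_torque"])
E
```

```text
t 6.15 pos [0.5122 0.0527 0.002 ] yaw_y 28.47 open 0.498 F [-13.    1.3  37.6] 
 shift [ 0.0008 -0.0004  0.002 ] rotvec [-0.23 -0.07 -0.57]
[0.33644915 1.8000293  0.08836762]
```

apply_moves(moves=[[[0,0,0.002,-0.1,0,4,0],[0,0,0.002,0,0,4,0],[0,0,0.002,0,0,4,0],[0,0,0.002,0,0,3,0]]])

```text
time: 6.55
eef_pos: [0.5178, 0.0507, 0.0021]
tcp_rot: [0.623, 0.782, -0.001, 0.002]
contact_force: [-4.3, -1.2, 13.0]
opening: 0.501
```

```bash
python3 - <<'E'
from h import *
goto([.5095,-.0315],13,.0)
print(ctrl.get_state()["wrist_torque"])
E
```

```text
t 6.55 pos [0.5178 0.0507 0.0021] yaw_y 12.97 open 0.501 F [-4.3 -1.2 13. ] 
 shift [-0.0783 -0.0265  0.0024] rotvec [ 0.1   0.24 -0.03]
[-0.22133718  0.89419525  0.09800401]
```

apply_moves(moves=[[[-0.011,-0.005,0.0025,0.2,0.1,0,0],[-0.012,-0.005,0.0025,0.2,0.1,0,0],[-0.012,-0.005,0.0025,0.2,0.1,0,0],[-0.012,-0.005,0.0025,0.2,0.1,0,0]]])

```text
time: 6.95
eef_pos: [0.5195, 0.0017, 0.0023]
tcp_rot: [0.626, 0.78, 0.004, 0.001]
contact_force: [0.8, 5.0, 11.7]
opening: 0.498
```

```bash
python3 - <<'E'
from h import *
goto([.5095,-.0315],13,.0)
print(ctrl.get_state()["wrist_torque"])
E
```

```text
t 6.95 pos [0.5195 0.0017 0.0023] yaw_y 12.53 open 0.498 F [ 0.8  5.  11.7] 
 shift [-0.0303 -0.017   0.002 ] rotvec [ 0.45 -0.23 -0.47]
[ 0.66262682  0.23177824 -0.08010622]
```

apply_moves(moves=[[[-0.01,-0.007,0.003,0.4,-0.1,-0.5,0],[-0.01,-0.007,0.003,0.2,-0.1,0,0],[-0.01,-0.007,0.003,0.2,-0.1,0,0]]])

```text
time: 7.25
eef_pos: [0.5162, -0.0332, 0.0024]
tcp_rot: [0.625, 0.78, 0.004, 0.006]
contact_force: [0.5, 4.9, 13.5]
opening: 0.502
```

```bash
python3 - <<'E'
from h import *
goto([.5095,-.0315],13,.0)
c,im=snap("wrist","w3")
np.save("w3cal.npy",c["cam_to_world"])
snap("top","t2")
im=cv2.imread("pics/t2.png")[160:320,195:455]
a=cv2.imread("pics/w3.png")
cv2.imwrite("pics/v3.png",np.vstack([a[:, :],cv2.resize(im,(640,394))])[:874] if 0 else np.hstack([cv2.resize(a,(500,375)),cv2.resize(im,(300,185),interpolation=cv2.INTER_CUBIC).repeat(1,0) if 0 else np.pad(cv2.resize(im,(300,185)),((0,190),(0,0),(0,0)))]))
E
```

```text
t 7.25 pos [ 0.5162 -0.0332  0.0024] yaw_y 12.61 open 0.502 F [ 0.5  4.9 13.5] 
 shift [ 0.0031 -0.0062  0.0023] rotvec [ 0.78  0.19 -0.39]
```

View pics/w3.png

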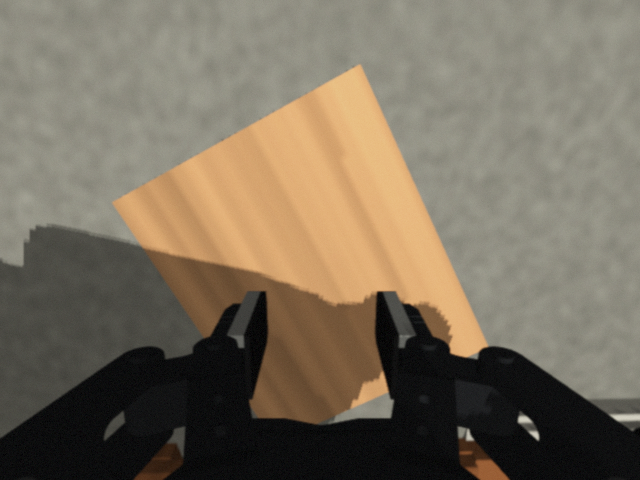

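The panel is still yawed in the tool view, with corners at (113,202), (360,65) and (487,345). I'll measure it to see how it slipped.

```bash
python3 - <<'E'
from h import *
np.set_printoptions(precision=4,suppress=True)
cal=ctrl.get_calibration("wrist")
z=.004
uv=np.array([(113,202),(360,65),(487,345)],float)
p,r=fit(cal,[(.06,.05,z),(.06,-.05,z),(-.06,-.05,z)],uv,[.5,.0,2.]);print("panel",p,np.degrees(p[2]),r)
np.save("pan.npy",p)
s=ctrl.get_state();rt=R.from_quat(s["tcp_rot"])
# where fingertips project on panel
for y in(-.031,-.021,.021,.031):print(y,w2px(cal,[s["eef_pos"]+rt.apply([0,y,0])]))
goto(p[:2],np.degrees(p[2])-90,.03)
E
```

```text
panel [ 0.5101 -0.0223  2.2728] 130.22195476246915 [[-3.6644  0.7644]
 [ 0.7966 -2.4109]
 [ 3.2512  3.8714]]
-0.031 [[241.3541 310.144 ]]
-0.021 [[266.7073 310.1508]]
0.021 [[373.1657 310.1791]]
0.031 [[398.507  310.1858]]
t 7.35 pos [ 0.5161 -0.0346  0.0024] yaw_y 12.66 open 0.5 F [-0.  -0.2 12.2] 
 shift [ 0.0131 -0.0028 -0.0277] rotvec [  0.65   0.49 -27.57]
```

View pics/t2.png

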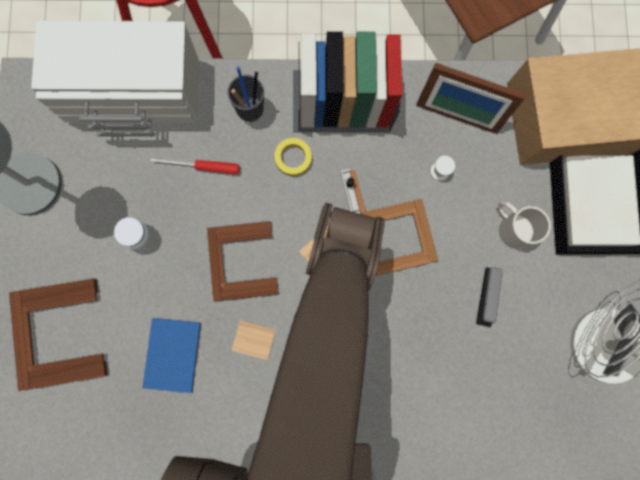

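The top view shows the panel out of the old frame, near (305,250). The measurement gives a panel yaw of 130°. Pressing tilts the tool in the arm's radial plane, which unloads one finger. I'll set the jaws along the direction of travel so that this tilt no longer matters.

apply_moves(moves=[[[0.0,0.0,-0.025,0,0,0,0],[0,0.0,0,0.6,0.5,0,0],[0,0.0,0,0,0,7.8,0],[0,0.0,0,0,0,7.8,0],[0,0.0,0,0,0,7.8,0],[0,0.0,0,0,0,7.8,0],[0,0.0,0,0,0,7.8,0],[0,0.0,0,0,0,7.8,0],[0,0.0,0,0,0,7.8,0],[0,0.0,0,0,0,7.8,0],[0,0,0,0,0,0,0]]])

```text
time: 8.45
eef_pos: [0.5117, -0.0356, 0.0197]
tcp_rot: [0.948, 0.319, -0.004, -0.006]
contact_force: [-0.2, 0.3, 0.3]
opening: 0.499
```

```bash
python3 - <<'E'
from h import *
p=np.load("pan.npy");goto(p[:2],np.degrees(p[2])-180,.01)
E
```

```text
t 8.45 pos [ 0.5117 -0.0356  0.0197] yaw_y -52.82 open 0.499 F [-0.2  0.3  0.3] 
 shift [ 0.0068 -0.0114  0.0098] rotvec [-0.75  0.2  -3.04]
```

apply_moves(moves=[[[0.007,-0.0115,0.004,-0.75,0.2,-3,0],[0,0,0.0,0,0,0,0]]])

```text
time: 8.65
eef_pos: [0.5091, -0.0213, 0.014]
tcp_rot: [0.938, 0.347, -0.001, -0.0]
contact_force: [-0.5, -0.2, -0.2]
opening: 0.5
```

```bash
python3 - <<'E'
from h import *
p=np.load("pan.npy");goto(p[:2],np.degrees(p[2])-180,.00)
E
```

```text
t 8.65 pos [ 0.5091 -0.0213  0.014 ] yaw_y -49.37 open 0.5 F [-0.5 -0.2 -0.2] 
 shift [0.0001 0.0015 0.014 ] rotvec [-0.08  0.07  0.4 ]
```

apply_moves(moves=[[[0,0.0015,0.007,0,0,0.4,0],[0,0,0.004,0,0,0,0],[0,0,0.003,0,0,0,0],[0,0,0.003,0,0,0,0],[-0.001,-0.001,0.0025,0,0,4,0],[-0.001,-0.001,0.0025,0,0,4,0],[-0.001,-0.001,0.0025,0,0,4,0],[-0.001,0,0.0025,0,0,4,0]]])

```text
time: 9.45
eef_pos: [0.5131, -0.0241, 0.0021]
tcp_rot: [0.978, 0.211, -0.0, 0.002]
contact_force: [-4.2, 1.7, 17.5]
opening: 0.504
```

```bash
python3 - <<'E'
from h import *
goto([.510,-.022],-77,.0)
print(ctrl.get_state()["wrist_torque"])
E
```

```text
t 9.45 pos [ 0.5131 -0.0241  0.0021] yaw_y -65.67 open 0.504 F [-4.2  1.7 17.5] 
 shift [-0.002  -0.0032  0.0021] rotvec [ 0.2   0.05 11.33]
[0.6418812  1.09752315 0.18598126]
```

apply_moves(moves=[[[-0.0015,-0.001,0.0025,0.1,0,4,0],[-0.0015,-0.001,0.0025,0.1,0,4,0],[-0.0015,0,0.0025,0,0,3.5,0]]])

```text
time: 9.75
eef_pos: [0.5125, -0.0255, 0.0021]
tcp_rot: [0.994, 0.11, 0.001, 0.001]
contact_force: [-2.8, 1.9, 15.3]
opening: 0.504
```

```bash
python3 - <<'E'
from h import *
goto([.510,-.022],-77,.0)
snap("wrist","w4")
E
```

```text
t 9.75 pos [ 0.5125 -0.0255  0.0021] yaw_y -77.43 open 0.504 F [-2.8  1.9 15.3] 
 shift [-0.0017 -0.004   0.0021] rotvec [ 0.13 -0.09 -0.43]
```

View pics/w4.png

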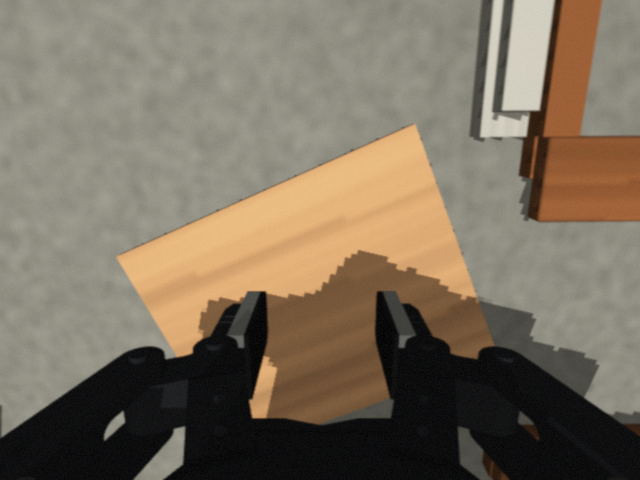

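The panel barely turned with the tool: in the picture its top edge runs from (118,257) to (416,125). One finger is carrying all the load. I'll shut the fingers, use them as a single pivot, and steer the panel like a trailer. First I'll lift for a clear view and detect it by code.

apply_moves(moves=[[[0,0,-0.04,0,0,0,0],[0,0,-0.045,0,0,0,1],[-0.02,0.008,-0.045,0,0,0,1],[-0.02,0.008,-0.045,0,0,0,1],[-0.02,0.008,-0.04,0,0,0,1],[-0.01,0.008,0,0,0,0,1],[0,0,0,0,0,0,1]]])

```text
time: 10.5
eef_pos: [0.4495, -0.074, 0.2239]
tcp_rot: [0.994, 0.11, 0.0, 0.002]
contact_force: [-0.2, -1.2, -0.9]
opening: 0.001
```

```bash
python3 - <<'E'
from h import *
goto([.45,-.07],-77,.22)
c,im=snap("wrist","w5")
for u,v in [(300,200)]:print(im[v,u])
E
```

```text
t 10.5 pos [ 0.4495 -0.074   0.2239] yaw_y -77.38 open 0.001 F [-0.2 -1.2 -0.9] 
 shift [ 0.0014 -0.0038  0.0039] rotvec [ 0.22 -0.   -0.38]
[162 158 147]
```

View pics/w5.png

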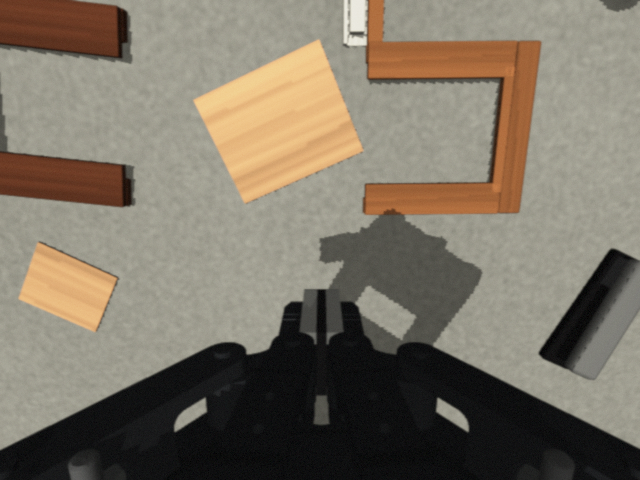

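A clear view. The panel corners are at (194,101), (320,41), (363,151) and (246,202). The new frame's mouth corners are at (365,214), (365,184) and (369,78), with back corners at (541,41) and (520,213).

```bash
cat >> h.py <<'E'
def panel(cal,im):
    hsv=cv2.cvtColor(im,cv2.COLOR_RGB2HSV);h,s,v=cv2.split(hsv)
    m=((h>8)&(h<24)&(s>70)&(v>150)&(im[:,:,1]>125)).astype(np.uint8)
    m=cv2.morphologyEx(m,cv2.MORPH_OPEN,np.ones((3,3)))
    cs=cv2.findContours(m,cv2.RETR_EXTERNAL,cv2.CHAIN_APPROX_NONE)[0]
    c=max(cs,key=cv2.contourArea).reshape(-1,2)
    W=px2w(cal,c,.004)[:,:2]
    (cx,cy),(w,hh),a=cv2.minAreaRect((W*1000).astype(np.float32))
    if w<hh:a+=90
    return cx/1e3,cy/1e3,a,w,hh
def rel(pn,xy):
    d=np.asarray(xy)-pn[:2];c,s=np.cos(pn[2]),np.sin(pn[2]);return np.array([c*d[0]+s*d[1],-s*d[0]+c*d[1]])
E
python3 - <<'E'
from h import *
np.set_printoptions(precision=4,suppress=True)
cal=ctrl.get_calibration("wrist");im=cv2.imread("pics/w5.png")[:,:,::-1].copy()
z=.004
uv=np.array([(194,101),(320,41),(363,151),(246,202)],float)
p,r=fit(cal,[(-.06,.05,z),(.06,.05,z),(.06,-.05,z),(-.06,-.05,z)],uv,[.5,.0,-1.]);print("panel",p,np.degrees(p[2]));print(r)
print(panel(cal,im))
z=.016
uv=np.array([(541,41),(520,213),(365,214),(365,184),(369,78),(503,78),(493,184)],float)
Pn=[(.142,.072,z),(.142,-.072,z),(0,-.072,z),(0,-.044,z),(0,.044,z),(.114,.044,z),(.114,-.044,z)]
pn,r=fit(cal,Pn,uv,[.52,-.1,-1.34]);print("new",pn,np.degrees(pn[2]));print(r)
print("panel rel",rel(pn,p[:2])*1e3,np.degrees(p[2]-pn[2]))
np.savez("wp.npz",p=p,pn=pn)
# fingertip shut projected
s=ctrl.get_state();print(w2px(cal,[s["eef_pos"]]))
E
```

```text
panel [ 0.5148 -0.0243 -0.9384] -53.76830635804657
[[-0.3537 -0.8302]
 [-0.0611 -1.4269]
 [ 1.302   0.5827]
 [-0.8946  2.2243]]
(0.5153084716796875, -0.023393203735351562, 126.35227584838867, 100.489990234375, 120.62265014648438)
new [ 0.5255 -0.0985 -1.3427] -76.93036642131707
[[ 1.8216 -0.9454]
 [-0.2469  0.9706]
 [-0.8248  1.17  ]
 [-0.1074  0.3805]
 [-1.6356  0.295 ]
 [ 1.3054 -0.6448]
 [-0.4798 -0.5791]]
panel rel [-74.6663   6.3567] 23.162060063270495
[[318.7472 313.1426]]
```

Both fits agree. In the new frame's axes the panel is at (-75, +6) mm, yawed 23°. With single-finger pressing, the felt friction acts right at the finger, so the panel can't turn. I'll use widely spread fingers, balance them with the torque reading, and then twist.

apply_moves(moves=[[[0.025,-0.012,0.02,0,0,0,-0.5],[0.025,-0.012,0.04,0,0,0,-0.5],[0.025,-0.011,0.04,0,0,-8,-0.5],[0,0,0.04,0,0,-8,-0.5],[0,0,0.04,0,0,-7.5,-0.5],[0,0,0,0,0,0,-0.5]]])

```text
time: 11.15
eef_pos: [0.5173, -0.0188, 0.0299]
tcp_rot: [0.948, 0.318, -0.003, -0.001]
contact_force: [-1.0, 0.3, -2.0]
opening: 0.747
```

```bash
cat >> h.py <<'E'
def load(L=.21):
    s=ctrl.get_state();F=s["contact_force"];t=s["wrist_torque"]
    r=np.array([(-L*F[0]-t[1])/F[2],(t[0]-L*F[1])/F[2],0])
    print("load centre tool x,y",R.from_quat(s["tcp_rot"]).inv().apply(r)[:2].round(4),"tau",t.round(2))
E
python3 - <<'E'
from h import *
goto([.515,-.0235],-53.7,.012)
E
```

```text
t 11.15 pos [ 0.5173 -0.0188  0.0299] yaw_y -52.96 open 0.747 F [-1.   0.3 -2. ] 
 shift [-0.0045  0.0024  0.018 ] rotvec [-0.17  0.32  0.74]
```

apply_moves(moves=[[[-0.0045,0.0024,0.018,-0.17,0.32,0.7,-0.5],[0,0,0.004,0,0,0,-0.5],[0,0,0,0,0,0,-0.5]]])

```text
time: 11.45
eef_pos: [0.5146, -0.0221, 0.0063]
tcp_rot: [0.951, 0.309, -0.002, -0.002]
contact_force: [-0.4, 0.7, -0.1]
opening: 0.748
```

```bash
python3 - <<'E'
from h import *
goto([.515,-.0235],-53.7,.0);load()
E
```

```text
t 11.45 pos [ 0.5146 -0.0221  0.0063] yaw_y -54.02 open 0.748 F [-0.4  0.7 -0.1] 
 shift [-0.0005  0.0014  0.0063] rotvec [-0.23  0.15 -0.32]
load centre tool x,y [-0.3187 -1.026 ] tau [ 0.07 -0.   -0.04]
```

apply_moves(moves=[[[0,0.001,0.004,-0.25,0.15,0,-0.5],[0,0,0.003,0,0,0,-0.5],[0,0,0.0025,0,0,0,-0.5]]])

```text
time: 11.75
eef_pos: [0.5187, -0.0234, 0.0007]
tcp_rot: [0.951, 0.308, 0.004, 0.002]
contact_force: [0.1, -0.4, 0.7]
opening: 0.753
```

```bash
python3 - <<'E'
from h import *
goto([.515,-.0235],-53.7,.0);load()
E
```

```text
t 11.75 pos [ 0.5187 -0.0234  0.0007] yaw_y -54.12 open 0.753 F [ 0.1 -0.4  0.7] 
 shift [-0.0031 -0.0021  0.0007] rotvec [ 0.38 -0.32 -0.42]
load centre tool x,y [ 0.1003 -0.1258] tau [ 0.04 -0.04  0.01]
```

apply_moves(moves=[[[-0.003,-0.002,0.002,0.3,-0.3,-0.4,-0.5],[0,0,0.003,0,0,0,-0.5],[0,0,0.0025,0,0,0,-0.5]]])

```text
time: 12.05
eef_pos: [0.5163, -0.0239, -0.0021]
tcp_rot: [0.95, 0.312, -0.001, 0.0]
contact_force: [-7.2, 0.8, 21.4]
opening: 0.746
```

```bash
python3 - <<'E'
from h import *
goto([.515,-.0235],-53.7,.0);load()
E
```

```text
t 12.05 pos [ 0.5163 -0.0239 -0.0021] yaw_y -53.69 open 0.746 F [-7.2  0.8 21.4] 
 shift [-0.0009 -0.0011 -0.0021] rotvec [-0.    0.07  0.01]
load centre tool x,y [ 0.0117 -0.0003] tau [ 0.32  1.31 -0.04]
```

apply_moves(moves=[[[-0.001,-0.0007,0.0025,0,0,4,-0.5],[-0.001,-0.0007,0.0025,0,0,4,-0.5],[-0.001,-0.0005,0.0025,0,0,4,-0.5]]])

```text
time: 12.35
eef_pos: [0.516, -0.0255, -0.0021]
tcp_rot: [0.978, 0.209, -0.0, 0.002]
contact_force: [-6.2, -0.8, 14.4]
opening: 0.749
```

```bash
python3 - <<'E'
from h import *
goto([.515,-.0235],-77,.0);load(.18);c,im=snap("wrist","w6")
cv2.imwrite("pics/w6.png",im[:,:,::-1])
E
```

```text
t 12.35 pos [ 0.516  -0.0255 -0.0021] yaw_y -65.87 open 0.749 F [-6.2 -0.8 14.4] 
 shift [-0.0001 -0.0023 -0.0021] rotvec [ 0.17  0.07 11.13]
load centre tool x,y [ 0.0132 -0.0295] tau [0.32 1.12 0.23]
```

View pics/w6.png

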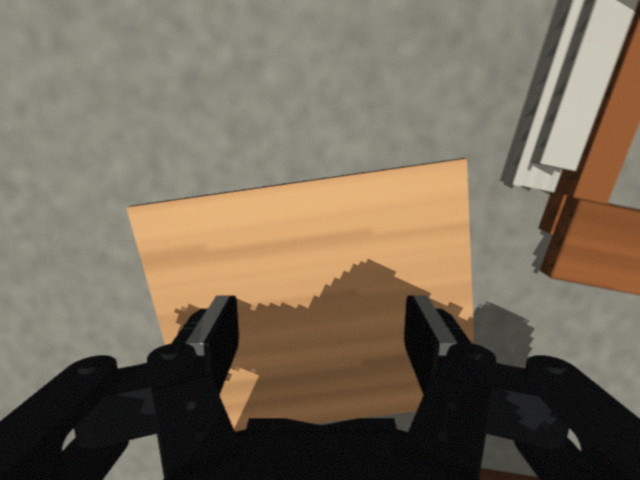

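The panel now sits about 8° off the tool, so it partly turned. Its top edge runs from (128,207) to (467,159). I'll rebalance the fingers and keep twisting.

apply_moves(moves=[[[-0.001,-0.001,0.0025,0.4,0,0,-0.5],[-0.001,-0.001,0.0025,0.3,0,2,-0.5],[-0.001,0,0.0025,0.3,0,2,-0.5]]])

```text
time: 12.7
eef_pos: [0.5188, -0.0257, -0.0018]
tcp_rot: [0.985, 0.172, 0.003, -0.005]
contact_force: [-1.3, 4.0, 10.0]
opening: 0.749
```

```bash
cat >> h.py <<'E'
def edge(cal,a,b):
    W=px2w(cal,[a,b],.004);d=W[1]-W[0];return np.degrees(np.arctan2(d[1],d[0])),np.linalg.norm(d)
def near():
    "panel's far long edge angle while pressing, from wrist mask top edge"
    cal,im=snap("wrist","tmp");h,s,v=cv2.split(cv2.cvtColor(im,cv2.COLOR_RGB2HSV))
    m=((h>8)&(h<24)&(s>70)&(v>150)&(im[:,:,1]>125))
    cols=np.arange(170,440,5);rows=[np.argmax(m[:,c]) for c in cols]
    k=np.polyfit(cols,rows,1);k=np.polyfit(cols[abs(np.polyval(k,cols)-rows)<6],np.array(rows)[abs(np.polyval(k,cols)-rows)<6],1)
    print("panel yaw (edge)",edge(cal,(200,np.polyval(k,200)),(420,np.polyval(k,420)))[0].round(2))
E
python3 - <<'E'
from h import *
goto([.515,-.0235],-77,.0);load(.18);near()
E
```

```text
t 12.7 pos [ 0.5188 -0.0257 -0.0018] yaw_y -70.14 open 0.749 F [-1.3  4.  10. ] 
 shift [-0.0028 -0.0034 -0.0018] rotvec [-0.55 -0.46  6.86]
load centre tool x,y [-0.0082  0.0512] tau [0.2  0.13 0.02]
panel yaw (edge) -57.82
```

apply_moves(moves=[[[-0.002,-0.002,0.0035,-0.5,-0.4,0,-0.5],[-0.0015,-0.001,0.0035,-0.05,0,2,-0.5],[-0.0015,-0.0005,0.0035,0.05,0,2,-0.5]]])

```text
time: 13.05
eef_pos: [0.5185, -0.0264, -0.0021]
tcp_rot: [0.99, 0.138, 0.003, 0.002]
contact_force: [-7.1, 0.0, 20.0]
opening: 0.751
```

```bash
python3 - <<'E'
from h import *
goto([.515,-.0235],-77,.0);load(.18);near()
E
```

```text
t 13.05 pos [ 0.5185 -0.0264 -0.0021] yaw_y -74.14 open 0.751 F [-7.1  0.  20. ] 
 shift [-0.0026 -0.0038 -0.0021] rotvec [ 0.24 -0.27  2.86]
load centre tool x,y [ 0.0055 -0.0378] tau [0.76 1.38 0.28]
panel yaw (edge) -58.77
```

apply_moves(moves=[[[-0.002,-0.001,0.0035,0.2,-0.2,0,-0.5],[-0.0015,-0.001,0.0035,0.2,0,2,-0.5]]])

```text
time: 13.3
eef_pos: [0.5194, -0.0265, -0.0021]
tcp_rot: [0.993, 0.12, 0.004, -0.0]
contact_force: [-3.1, 0.8, 15.3]
opening: 0.754
```

```bash
python3 - <<'E'
from h import *
goto([.515,-.0235],-77,.0);load(.18);near()
E
```

```text
t 13.3 pos [ 0.5194 -0.0265 -0.0021] yaw_y -76.18 open 0.754 F [-3.1  0.8 15.3] 
 shift [-0.0035 -0.004  -0.0021] rotvec [ 0.01 -0.44  0.82]
load centre tool x,y [ 0.0028 -0.0032] tau [0.2  0.53 0.2 ]
panel yaw (edge) -60.51
```

apply_moves(moves=[[[-0.0025,-0.0015,0.0035,0.15,-0.2,3,-0.5],[-0.0015,-0.001,0.0035,0.15,0,3,-0.5]]])

```text
time: 13.55
eef_pos: [0.5213, -0.0267, -0.0021]
tcp_rot: [0.998, 0.067, 0.007, -0.001]
contact_force: [-3.0, 0.2, 15.0]
opening: 0.753
```

```bash
python3 - <<'E'
from h import *
goto([.515,-.0235],-92,.0);load(.18);near()
E
```

```text
t 13.55 pos [ 0.5213 -0.0267 -0.0021] yaw_y -82.33 open 0.753 F [-3.   0.2 15. ] 
 shift [-0.0057 -0.0041 -0.0022] rotvec [-0.09 -0.84  9.67]
load centre tool x,y [ 0.0051 -0.001 ] tau [0.06 0.46 0.2 ]
panel yaw (edge) -66.64
```

Balanced now: the panel turns one-to-one with the tool.

apply_moves(moves=[[[-0.003,-0.0015,0.0035,0.12,-0.4,3.4,-0.5],[-0.003,-0.001,0.0035,0.12,-0.4,3.4,-0.5],[-0.003,-0.001,0.0035,0.12,-0.3,3.4,-0.5]]])

```text
time: 13.9
eef_pos: [0.5228, -0.027, -0.002]
tcp_rot: [1.0, -0.024, 0.008, -0.0]
contact_force: [0.6, 0.1, 11.8]
opening: 0.751
```

```bash
python3 - <<'E'
from h import *
goto([.515,-.0235],-92,.0);load(.18);near()
E
```

```text
t 13.9 pos [ 0.5228 -0.027  -0.002 ] yaw_y -92.78 open 0.751 F [ 0.6  0.1 11.8] 
 shift [-0.0079 -0.0031 -0.0022] rotvec [-0.07 -0.9  -0.78]
load centre tool x,y [-0.0113  0.0215] tau [-0.23  0.04  0.15]
panel yaw (edge) -76.75
```

apply_moves(moves=[[[0,0,-0.04,0,0,0,-0.5],[0,0,-0.045,0,-0.9,-7.5,-0.5],[0,0,-0.045,0,0,-7.5,1],[-0.03,0.01,-0.045,0,0,0,1],[-0.03,0.01,-0.045,0,0,0,1],[-0.022,0.009,0,0,0,0,1],[0,0,0,0,0,0,1],[0,0,0,0,0,0,1]]])

```text
time: 14.75
eef_pos: [0.453, -0.0717, 0.2188]
tcp_rot: [0.994, 0.111, 0.002, 0.002]
contact_force: [-0.4, -0.8, 0.2]
opening: -0.0
```

```bash
cat >> h.py <<'E'
def look(name):
    cal,im=snap("wrist",name);x,y,a,w,h=panel(cal,im);pn=np.load("wp.npz")["pn"]
    a=(a+90)%180-90
    print("panel",round(x,4),round(y,4),round(a,2),"size",round(w,1),round(h,1),"rel mm",rel(pn,[x,y])*1e3,"dyaw",a-np.degrees(pn[2]));return x,y,a
E
python3 - <<'E'
from h import *
x,y,a=look("w7")
goto([x,y],a,.02)
E
```

```text
panel 0.5235 -0.0242 -77.21 size 99.7 120.5 rel mm [-72.80315591  14.92270964] dyaw -0.2779360765466947
t 14.8 pos [ 0.4527 -0.0714  0.2181] yaw_y -77.25 open -0.001 F [ 0.7  0.8 -0.4] 
 shift [ 0.0791 -0.0311  0.1982] rotvec [ 0.19 -0.12 -0.04]
```

Panel yaw is now within 0.3° and it sits 15 mm off-centre. I'll press again with the fingers aligned to it.

apply_moves(moves=[[[0.026,-0.01,0.03,0.1,-0.1,0,-0.5],[0.026,-0.01,0.04,0,0,0,-0.5],[0.026,-0.01,0.04,0,0,0,-0.5],[0,0,0.04,0,0,0,-0.5],[0,0,0.04,0,0,0,-0.5],[0,0,0,0,0,0,-0.5]]])

```text
time: 15.4
eef_pos: [0.5279, -0.0201, 0.0179]
tcp_rot: [0.994, 0.113, -0.001, 0.0]
contact_force: [-0.5, 1.0, -0.8]
opening: 0.753
```

```bash
python3 - <<'E'
from h import *
goto([.5235,-.0242],-77.2,.004)
E
```

```text
t 15.4 pos [ 0.5279 -0.0201  0.0179] yaw_y -77.08 open 0.753 F [-0.5  1.  -0.8] 
 shift [-0.0052  0.003   0.0139] rotvec [0.03 0.08 0.12]
```

apply_moves(moves=[[[-0.006,0.003,0.012,0,0.08,0,-0.5],[0,0,0.005,0,0,0,-0.5],[-0.001,0,0.004,0,0,0,-0.5],[-0.001,0,0.0035,0,0,0,-0.5],[-0.001,0,0.0035,0,0,0,-0.5]]])

```text
time: 15.9
eef_pos: [0.5255, -0.0253, -0.002]
tcp_rot: [0.994, 0.112, 0.004, 0.0]
contact_force: [-2.6, 1.9, 9.2]
opening: 0.746
```

```bash
python3 - <<'E'
from h import *
goto([.5235,-.0242],-77.2,.0);load(.18);near()
E
```

```text
t 15.9 pos [ 0.5255 -0.0253 -0.002 ] yaw_y -77.11 open 0.746 F [-2.6  1.9  9.2] 
 shift [-0.0017 -0.0015 -0.0021] rotvec [ 0.1  -0.44  0.09]
load centre tool x,y [-0.0071 -0.0331] tau [0.62 0.61 0.07]
panel yaw (edge) -77.38
```

apply_moves(moves=[[[-0.003,0,0.0035,0.15,-0.3,0,-0.5],[-0.006,0,0.0035,0.1,-0.2,0,-0.5],[-0.006,0,0.0035,0.1,-0.2,0,-0.5]]])

```text
time: 16.25
eef_pos: [0.5212, -0.03, -0.0019]
tcp_rot: [0.994, 0.11, 0.01, 0.0]
contact_force: [1.6, 1.7, 6.7]
opening: 0.749
```

```bash
python3 - <<'E'
from h import *
pn=np.load("wp.npz")["pn"]
goto(fr(pn,[(-.0728,0,0)])[0][:2],-77,.0);load(.18);near()
E
```

```text
t 16.25 pos [ 0.5212 -0.03   -0.0019] yaw_y -77.34 open 0.749 F [1.6 1.7 6.7] 
 shift [-0.0113 -0.0051 -0.0022] rotvec [ 0.17 -1.09 -0.34]
load centre tool x,y [ 0.0059 -0.039 ] tau [ 0.58 -0.26 -0.08]
panel yaw (edge) -75.02
```

apply_moves(moves=[[[-0.005,0,0.004,0.3,-0.9,1,-0.5],[-0.006,0,0.004,0.15,-0.4,1,-0.5]]])

```text
time: 16.5
eef_pos: [0.5184, -0.034, -0.002]
tcp_rot: [0.996, 0.091, 0.007, -0.0]
contact_force: [1.6, 1.8, 8.5]
opening: 0.749
```

```bash
python3 - <<'E'
from h import *
pn=np.load("wp.npz")["pn"]
goto(fr(pn,[(-.0728,0,0)])[0][:2],-77,.0);load(.18);near()
E
```

```text
t 16.5 pos [ 0.5184 -0.034  -0.002 ] yaw_y -79.53 open 0.749 F [1.6 1.8 8.5] 
 shift [-0.008  -0.008  -0.0021] rotvec [ 0.06 -0.83 -2.53]
load centre tool x,y [ 0.0043 -0.0135] tau [ 0.45 -0.3  -0.  ]
panel yaw (edge) -76.54
```

apply_moves(moves=[[[-0.006,-0.002,0.004,0.15,-0.8,0,-0.5],[-0.006,-0.002,0.004,0.15,-0.4,0,-0.5]]])

```text
time: 16.75
eef_pos: [0.5151, -0.0348, -0.002]
tcp_rot: [0.996, 0.089, 0.007, 0.001]
contact_force: [1.8, 1.0, 6.1]
opening: 0.749
```

```bash
cat >> h.py <<'E'
def near2():
    "panel pose rel to new frame while pressing: far long edge"
    cal,im=snap("wrist","tmp");h,s,v=cv2.split(cv2.cvtColor(im,cv2.COLOR_RGB2HSV))
    m=((h>8)&(h<24)&(s>70)&(v>150)&(im[:,:,1]>125)).astype(np.uint8)
    m=cv2.morphologyEx(m,cv2.MORPH_OPEN,np.ones((5,5)))
    cols=np.arange(170,440,5);rows=np.array([np.argmax(m[:,c]) for c in cols])
    k=np.polyfit(cols,rows,1);ok=abs(np.polyval(k,cols)-rows)<6;k=np.polyfit(cols[ok],rows[ok],1)
    W=px2w(cal,[(200,np.polyval(k,200)),(420,np.polyval(k,420))],.004);pn=np.load("wp.npz")["pn"]
    a,b=rel(pn,W[0][:2])*1e3,rel(pn,W[1][:2])*1e3
    print("edge in new frame",a.round(1),b.round(1),"dyaw",np.degrees(np.arctan2(*(b-a)[::-1])).round(2),"lateral of panel centre",(((a+b)/2)[1]-50).round(1))
E
python3 - <<'E'
from h import *
pn=np.load("wp.npz")["pn"]
goto(fr(pn,[(-.0728,0,0)])[0][:2],-77,.0);load(.18);near2()
E
```

```text
t 16.75 pos [ 0.5151 -0.0348 -0.002 ] yaw_y -79.75 open 0.749 F [1.8 1.  6.1] 
 shift [-0.0047 -0.0082 -0.002 ] rotvec [ 0.23 -0.83 -2.75]
load centre tool x,y [ 0.0218 -0.0278] tau [ 0.36 -0.43 -0.08]
edge in new frame [-103.    56.2] [-26.7  58.2] dyaw 1.5 lateral of panel centre 7.2
```

apply_moves(moves=[[[-0.006,-0.001,0.004,0.2,-0.8,1,-0.5],[-0.006,-0.001,0.004,0.15,-0.5,1,-0.5],[-0.004,0,0.004,0.1,-0.3,0,-0.5]]])

```text
time: 17.1
eef_pos: [0.5114, -0.0376, -0.002]
tcp_rot: [0.998, 0.068, 0.008, 0.001]
contact_force: [1.1, 3.9, 11.2]
opening: 0.751
```

```bash
python3 - <<'E'
from h import *
pn=np.load("wp.npz")["pn"]
goto(fr(pn,[(-.0728,0,0)])[0][:2],-77,.0);load(.18);near2()
E
```

```text
t 17.1 pos [ 0.5114 -0.0376 -0.002 ] yaw_y -82.19 open 0.751 F [ 1.1  3.9 11.2] 
 shift [-0.001  -0.0102 -0.002 ] rotvec [ 0.17 -0.88 -5.19]
load centre tool x,y [-0.0224 -0.0298] tau [0.99 0.1  0.04]
edge in new frame [-98.8  54.4] [-22.5  57.6] dyaw 2.41 lateral of panel centre 6.0
```

apply_moves(moves=[[[0,-0.008,0.004,0.3,-0.8,0,-0.5],[-0.003,-0.008,0.004,0.1,-0.3,0,-0.5]]])

```text
time: 17.35
eef_pos: [0.514, -0.026, -0.002]
tcp_rot: [0.998, 0.068, 0.006, 0.002]
contact_force: [-0.5, -3.2, 9.2]
opening: 0.753
```

```bash
python3 - <<'E'
from h import *
pn=np.load("wp.npz")["pn"]
goto(fr(pn,[(-.0728,0,0)])[0][:2],-77,.0);load(.18);near2()
E
```

```text
t 17.35 pos [ 0.514 -0.026 -0.002] yaw_y -82.22 open 0.753 F [-0.5 -3.2  9.2] 
 shift [-0.0051  0.0009 -0.002 ] rotvec [ 0.27 -0.68 -5.22]
load centre tool x,y [ 0.0166 -0.0325] tau [-0.27 -0.01 -0.02]
edge in new frame [-109.5   59.5] [-33.3  60.6] dyaw 0.86 lateral of panel centre 10.0
```

apply_moves(moves=[[[-0.006,-0.0005,0.004,0.3,-0.7,0,-0.5],[-0.006,-0.0005,0.004,0.2,-0.5,0,-0.5],[-0.006,-0.0005,0.004,0.2,-0.4,0,-0.5]]])

```text
time: 17.7
eef_pos: [0.5093, -0.0288, -0.002]
tcp_rot: [0.998, 0.066, 0.008, -0.0]
contact_force: [2.6, 2.4, 8.4]
opening: 0.75
```

```bash
python3 - <<'E'
from h import *
pn=np.load("wp.npz")["pn"]
goto(fr(pn,[(-.0728,0,0)])[0][:2],-77,.0);load(.18);near2()
E
```

```text
t 17.7 pos [ 0.5093 -0.0288 -0.002 ] yaw_y -82.41 open 0.75 F [2.6 2.4 8.4] 
 shift [-0.0001 -0.0013 -0.002 ] rotvec [ 0.06 -0.87 -5.41]
load centre tool x,y [-0.0217  0.0039] tau [ 0.38 -0.29  0.01]
edge in new frame [-107.6   54.5] [-31.3  56.9] dyaw 1.83 lateral of panel centre 5.7
```

apply_moves(moves=[[[-0.008,-0.001,0.004,0.2,-0.8,0.7,-0.5],[-0.008,-0.001,0.004,0.1,-0.5,0.7,-0.5],[-0.007,-0.001,0.004,0.1,-0.5,0.5,-0.5]]])

```text
time: 18.05
eef_pos: [0.5003, -0.0323, -0.002]
tcp_rot: [0.999, 0.047, 0.009, 0.001]
contact_force: [2.3, 0.8, 7.9]
opening: 0.748
```

```bash
python3 - <<'E'
from h import *
pn=np.load("wp.npz")["pn"]
goto(fr(pn,[(-.0728,0,0)])[0][:2],-77,.0);load(.18);near2()
E
```

```text
t 18.05 pos [ 0.5003 -0.0323 -0.002 ] yaw_y -84.6 open 0.748 F [2.3 0.8 7.9] 
 shift [ 0.0091 -0.0039 -0.0018] rotvec [ 0.23 -0.95 -7.6 ]
load centre tool x,y [ 0.007  -0.0483] tau [ 0.54 -0.43 -0.06]
edge in new frame [-104.2   46.7] [-27.6  49.1] dyaw 1.8 lateral of panel centre -2.1
```

apply_moves(moves=[[[0.0,0.008,0.004,0.25,-0.9,0.5,-0.5],[0.0,0.012,0.004,0.1,-0.5,0.5,-0.5],[0.0,0.012,0.004,0.1,-0.5,0,-0.5]]])

```text
time: 18.4
eef_pos: [0.5116, -0.0651, -0.0021]
tcp_rot: [0.999, 0.038, 0.001, -0.001]
contact_force: [-8.0, 9.4, 19.3]
opening: 0.752
```

```bash
python3 - <<'E'
from h import *
pn=np.load("wp.npz")["pn"]
goto(fr(pn,[(.062,0,0)])[0][:2],-77,.0);load(.18);near2()
E
```

```text
t 18.4 pos [ 0.5116 -0.0651 -0.0021] yaw_y -85.65 open 0.752 F [-8.   9.4 19.3] 
 shift [ 0.0207  0.0956 -0.0023] rotvec [-0.1  -0.07 -8.65]
load centre tool x,y [0.0005 0.0271] tau [ 1.17  1.38 -0.08]
edge in new frame [-68.4  50.8] [ 7.7 52.3] dyaw 1.13 lateral of panel centre 1.5
```

apply_moves(moves=[[[-0.0012,0.012,0.004,0.0,-0.1,0,-0.5],[-0.0012,0.012,0.004,0.0,-0.2,0,-0.5],[-0.0012,0.012,0.004,0.0,-0.2,0,-0.5]]])

```text
time: 18.75
eef_pos: [0.5187, -0.1041, -0.0021]
tcp_rot: [0.999, 0.037, 0.003, 0.0]
contact_force: [-0.3, 3.3, 11.2]
opening: 0.749
```

```bash
python3 - <<'E'
from h import *
pn=np.load("wp.npz")["pn"]
goto(fr(pn,[(.062,0,0)])[0][:2],-77,.0);load(.18);near2()
E
```

```text
t 18.75 pos [ 0.5187 -0.1041 -0.0021] yaw_y -85.79 open 0.749 F [-0.3  3.3 11.2] 
 shift [ 0.0168  0.0561 -0.0019] rotvec [ 0.08 -0.38 -8.79]
load centre tool x,y [-0.0027 -0.0272] tau [0.9  0.11 0.02]
edge in new frame [-29.1  47. ] [46.8 40.4] dyaw -4.96 lateral of panel centre -6.3
```

apply_moves(moves=[[[0.0,0.012,0.004,0.15,-0.4,0,-0.5],[0.0,0.012,0.004,0.1,-0.2,0,-0.5]]])

```text
time: 19.0
eef_pos: [0.5259, -0.131, -0.0021]
tcp_rot: [0.999, 0.036, 0.003, -0.0]
contact_force: [-2.3, 5.4, 13.8]
opening: 0.749
```

```bash
python3 - <<'E'
from h import *
pn=np.load("wp.npz")["pn"]
goto(fr(pn,[(.062,0,0)])[0][:2],-77,.0);load(.18);snap("wrist","w8")
E
```

```text
t 19.0 pos [ 0.5259 -0.131  -0.0021] yaw_y -85.91 open 0.749 F [-2.3  5.4 13.8] 
 shift [ 0.0116  0.0288 -0.002 ] rotvec [ 0.   -0.39 -8.91]
load centre tool x,y [-0.0112  0.0204] tau [ 0.68  0.56 -0.02]
```

View pics/w8.png

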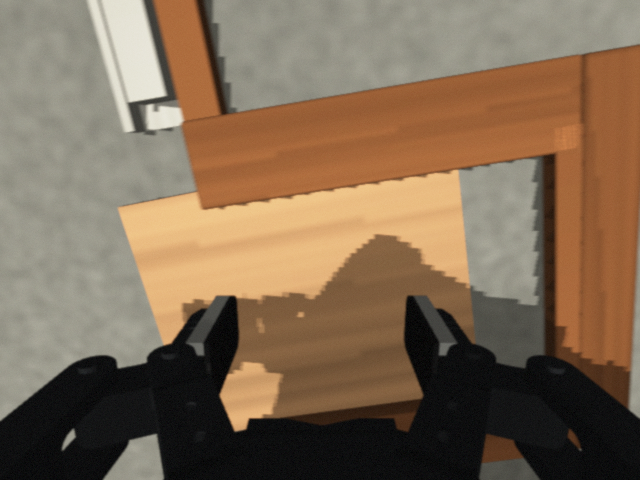

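The panel is in the slot, aligned. Its leading edge is near (465,250), about 30 mm short of the end bar lip. I'll keep sliding.

apply_moves(moves=[[[0.0005,0.012,0.004,0.1,-0.4,0,-0.5],[0.0005,0.01,0.004,0.05,-0.2,0,-0.5]]])

```text
time: 19.25
eef_pos: [0.5322, -0.1553, -0.0021]
tcp_rot: [0.999, 0.035, 0.001, -0.001]
contact_force: [-7.1, 6.3, 17.0]
opening: 0.749
```

apply_moves(moves=[[[0.0005,0.006,0.004,0.05,-0.2,0,-0.5],[0.0005,0.004,0.004,0.05,-0.2,0,-0.5]]])

```text
time: 19.45
eef_pos: [0.5357, -0.165, -0.002]
tcp_rot: [0.999, 0.033, -0.002, -0.004]
contact_force: [-4.5, 11.3, 19.6]
opening: 0.748
```

```bash
python3 - <<'E'
from h import *
pn=np.load("wp.npz")["pn"]
goto(fr(pn,[(.062,0,0)])[0][:2],-77,.0);load(.18)
cal,im=snap("wrist","w9")
h,s,v=cv2.split(cv2.cvtColor(im,cv2.COLOR_RGB2HSV))
m=((h>8)&(h<24)&(s>70)&(v>150)&(im[:,:,1]>125)).astype(np.uint8);m=cv2.morphologyEx(m,cv2.MORPH_OPEN,np.ones((5,5)))
for r in (215,240,270):
    c=np.flatnonzero(m[r]);c=c[c<600]
    print(r,c.min(),c.max(),[ (rel(pn,px2w(cal,[(u,r)],.004)[0][:2])*1e3).round(1) for u in (c.min(),c.max())])
E
```

```text
t 19.45 pos [ 0.5357 -0.165  -0.002 ] yaw_y -86.24 open 0.748 F [-4.5 11.3 19.6] 
 shift [ 0.0042 -0.0059 -0.0019] rotvec [-0.45  0.23 -9.24]
load centre tool x,y [-0.0003  0.0369] tau [ 1.31  0.76 -0.16]
215 211 436 [array([36.3, 41.4]), array([114.4,  28.8])]
240 124 438 [array([ 3.2, 37.5]), array([114.4,  19.5])]
270 133 336 [array([ 3.1, 25.9]), array([76.7, 14.1])]
```

apply_moves(moves=[[[0.0005,0.006,0.0045,-0.2,0.1,0,-0.5],[0.0005,0.006,0.0045,-0.1,0,0,-0.5]]])

```text
time: 19.7
eef_pos: [0.5363, -0.1659, -0.0014]
tcp_rot: [0.999, 0.028, -0.007, -0.014]
contact_force: [-12.2, 28.9, 35.7]
opening: 0.746
```

```bash
cat >> h.py <<'E'
def rear():
    pn=np.load("wp.npz")["pn"];cal,im=snap("wrist","rr")
    h,s,v=cv2.split(cv2.cvtColor(im,cv2.COLOR_RGB2HSV))
    m=((h>8)&(h<24)&(s>70)&(v>150)&(im[:,:,1]>125)).astype(np.uint8);m=cv2.morphologyEx(m,cv2.MORPH_OPEN,np.ones((5,5)))
    for r in (240,255,270,285):
        c=np.flatnonzero(m[r,:600])
        print(r,c.min(),(rel(pn,px2w(cal,[(c.min(),r)],.004)[0][:2])*1e3).round(1))
E
python3 - <<'E'
from h import *
pn=np.load("wp.npz")["pn"]
goto(fr(pn,[(.062,0,0)])[0][:2],-77,.0);load(.18);rear()
E
```

```text
t 19.7 pos [ 0.5363 -0.1659 -0.0014] yaw_y -86.79 open 0.746 F [-12.2  28.9  35.7] 
 shift [ 0.0035 -0.0069 -0.0012] rotvec [-1.74  0.63 -9.77]
load centre tool x,y [0.0038 0.0464] tau [ 3.55  1.96 -0.33]
240 123 [ 3.3 38.3]
255 128 [ 3.3 32.4]
270 132 [ 3.  26.5]
285 137 [ 3.  20.4]
```

Hard stop: the forward force rose to 29 N with under 1 mm of motion. The panel's rear edge is parallel to the mouth at about +3 mm. I'll lift off and go to the bolt.

apply_moves(moves=[[[0,-0.001,-0.01,0,0,0,-0.5],[0,0,-0.04,0,0,0,-0.5],[0,0,-0.045,0,0,0,1],[0,0,-0.02,-0.5,0.2,-5,1],[0,0,0,-0.5,0,-5,1],[0,0,0,0,0,0,1]]])

```text
time: 20.35
eef_pos: [0.5401, -0.1683, 0.1286]
tcp_rot: [0.993, 0.119, 0.002, -0.002]
contact_force: [-0.2, 0.4, -0.0]
opening: 0.066
```

```bash
python3 - <<'E'
from h import *
pn=np.load("wp.npz")["pn"]
print(fr(pn,[(-.009,.139,0)]))
goto(fr(pn,[(-.009,.173,0)])[0][:2],-77,.1)
E
```

```text
[[ 0.65882977 -0.05828256  0.        ]]
t 20.35 pos [ 0.5401 -0.1683  0.1286] yaw_y -76.33 open 0.066 F [-0.2  0.4 -0. ] 
 shift [ 0.1752 -0.0784  0.0297] rotvec [-0.19 -0.29  0.67]
```

apply_moves(moves=[[[0.044,-0.0195,0,-0.2,-0.3,0.6,1],[0.044,-0.0195,0,0,0,0,1],[0.044,-0.0195,0,0,0,0,1],[0.04,-0.0195,0,0,0,0,1],[0,0,0,0,0,0,1]]])

```text
time: 20.85
eef_pos: [0.6943, -0.053, 0.1306]
tcp_rot: [0.994, 0.105, 0.002, 0.001]
contact_force: [0.1, -0.3, -0.6]
opening: -0.0
```

```bash
python3 - <<'E'
from h import *
pn=np.load("wp.npz")["pn"]
goto(fr(pn,[(-.009,.173,0)])[0][:2],-77,.027)
c,im=snap("top","t3")
o=np.load("poses.npz")["pn"]
for q in(.139,.055): print(w2px(c,fr(o,[(-.009,q,.048)])))
E
```

```text
t 20.85 pos [ 0.6943 -0.053   0.1306] yaw_y -77.94 open -0.0 F [ 0.1 -0.3 -0.6] 
 shift [-0.0021 -0.0031  0.1036] rotvec [ 0.17 -0.16 -0.94]
[[350.90970239 181.33354987]]
[[360.09045574 218.10937146]]
```

apply_moves(moves=[[[0.0,-0.003,0.035,0.2,-0.2,-0.9,1],[0,0,0.035,0,0,0,1],[0,0,0.025,0,0,0,1],[0,0,0.0,0,0,0,1]]])

```text
time: 21.3
eef_pos: [0.6901, -0.055, 0.0343]
tcp_rot: [0.994, 0.109, -0.001, 0.001]
contact_force: [-1.2, -0.4, -0.6]
opening: -0.001
```

```bash
python3 - <<'E'
from h import *
pn=np.load("wp.npz")["pn"]
goto(fr(pn,[(-.009,.075,0)])[0][:2],-77,.025)
E
```

```text
t 21.3 pos [ 0.6901 -0.055   0.0343] yaw_y -77.44 open -0.001 F [-1.2 -0.4 -0.6] 
 shift [-0.0952 -0.003   0.0096] rotvec [ 0.09  0.15 -0.44]
```

apply_moves(moves=[[[0.0,-0.003,0.008,0,0,-0.4,1],[-0.01,0,0,0,0,0,1],[-0.01,0,0,0,0,0,1],[-0.01,0,0,0,0,0,1]]])

```text
time: 21.7
eef_pos: [0.6605, -0.0612, 0.0301]
tcp_rot: [0.994, 0.111, 0.003, 0.002]
contact_force: [2.1, 0.0, -1.5]
opening: 0.001
```

```bash
python3 - <<'E'
from h import *
pn=np.load("wp.npz")["pn"]
goto(fr(pn,[(-.009,.075,0)])[0][:2],-77,.025)
E
```

```text
t 21.7 pos [ 0.6605 -0.0612  0.0301] yaw_y -77.22 open 0.001 F [ 2.1  0.  -1.5] 
 shift [-0.065  -0.0029  0.0048] rotvec [ 0.28 -0.29 -0.22]
```

Contact with the knob at about 2 N, the bolt's expected drag. I'll keep pushing.

apply_moves(moves=[[[-0.01,-0.001,0.002,0.2,-0.2,0,1],[-0.01,-0.001,0.001,0,0,0,1],[-0.01,-0.001,0,0,0,0,1],[-0.01,0,0,0,0,0,1],[-0.01,0,0,0,0,0,1]]])

```text
time: 22.2
eef_pos: [0.6097, -0.0717, 0.031]
tcp_rot: [0.994, 0.111, 0.005, 0.003]
contact_force: [1.6, -1.0, -0.9]
opening: 0.0
```

```bash
python3 - <<'E'
from h import *
pn=np.load("wp.npz")["pn"]
goto(fr(pn,[(-.009,.075,0)])[0][:2],-77,.025)
E
```

```text
t 22.2 pos [ 0.6097 -0.0717  0.031 ] yaw_y -77.24 open 0.0 F [ 1.6 -1.  -0.9] 
 shift [-0.0132 -0.0019  0.0058] rotvec [ 0.38 -0.58 -0.24]
```

apply_moves(moves=[[[-0.008,0,0.002,0.2,-0.3,0,1],[-0.006,0,0,0,0,0,1],[-0.005,0,0,0,0,0,1]]])

```text
time: 22.5
eef_pos: [0.595, -0.0752, 0.0301]
tcp_rot: [0.994, 0.109, 0.012, 0.001]
contact_force: [25.2, 8.5, -15.6]
opening: -0.001
```

apply_moves(moves=[[[-0.005,0,0,0,0,0,1],[-0.004,0,0,0,0,0,1]]])

```text
time: 22.7
eef_pos: [0.5957, -0.0753, 0.0306]
tcp_rot: [0.994, 0.105, 0.027, 0.002]
contact_force: [13.9, 3.4, -10.1]
opening: 0.002
```

Hard stop at 25 N. I'll back off, lift clear and swing aside for a final check.

apply_moves(moves=[[[0.02,0,0,0,0,0,1],[0.005,0,-0.03,0,0,0,1],[0,0,-0.045,0,-2,0,1],[0,0,-0.045,0,-1,0,1],[-0.01,-0.045,-0.03,0,0,0,1],[-0.01,-0.045,0,0,0,0,1],[-0.01,-0.045,0,0,0,0,1],[-0.01,-0.045,0,0,0,0,1],[-0.01,-0.045,0,0,0,0,1],[0,-0.045,0,0,0,0,1],[0,-0.045,0,0,0,0,1],[0,-0.04,0,0,0,0,1]]])

```text
time: 23.9
eef_pos: [0.4792, 0.2688, 0.1779]
tcp_rot: [0.995, 0.101, -0.018, 0.002]
contact_force: [0.3, -0.7, 0.3]
opening: 0.004
```

```bash
python3 - <<'E'
from h import *
goto([.5,.25],-77,.2)
c,im=snap("top","t4")
np.set_printoptions(precision=1,suppress=True)
o=np.load("poses.npz")["pn"]
print("home panel px",w2px(c,fr(o,[(.002,.044,.004),(.002,-.044,.004)])),"knob shut",w2px(c,fr(o,[(-.009,.055,.048)])))
a=cv2.imread("pics/t4.png");t0=cv2.imread("pics/top0.png")
crop=cv2.resize(a[165:285,325:445],(480,480),interpolation=cv2.INTER_CUBIC)
cv2.imwrite("pics/f.png",np.hstack([crop,cv2.resize(a,(320,240)).copy() if 0 else np.vstack([cv2.resize(a,(320,240)),cv2.resize(t0,(320,240))])]))
E
```

```text
t 23.9 pos [0.4792 0.2688 0.1779] yaw_y -78.38 open 0.004 F [ 0.3 -0.7  0.3] 
 shift [ 0.0158  0.0226 -0.0227] rotvec [-0.01  2.04 -1.38]
home panel px [[364.  225.3]
 [373.5 263.3]] knob shut [[360.1 218.1]]
```

View pics/f.png

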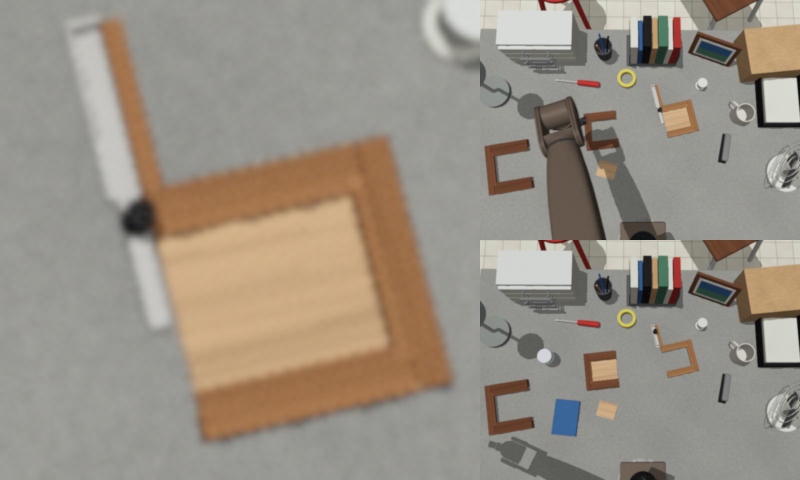

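The panel fills the slot, and the bolt lies across the mouth. The knob is at (359.8,219), against a prediction of (360.1,218.1) for shut. The bystanders in view have not moved. Handing in.

```bash
python3 -c "
from plant import ctrl
print(ctrl.sign_off())"
```

```text
the job is handed in; nothing more can be done
None
```

The panel is fully home in the new frame, the bolt is pushed shut to its stop, and I handed the job in at about 24 s.

- **Getting there:** I pressed the panel and slid it along the desk out of the old frame. It yawed by up to about 35° because one finger was carrying all the load. I pressed it again with spread, load-balanced fingers, turned it straight and slid it in; it was never gripped or lifted.
- **Panel check:** it stopped against the end bar at 29 N with under 1 mm of motion. Its rear edge read about 3 mm inside the mouth, where 2 mm was expected; the difference is within camera error.
- **Bolt check:** it stopped hard at about 25 N. In the last top view the knob was within 1 px of its predicted shut position.
- **Other objects:** those visible in the last top view were unmoved. The notebook and jar were hidden behind the arm there, so I could not check them directly. The arm never worked low near either of them.

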